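Fold the recipe stand flat

ROBOT

A 7-joint arm with a two-finger parallel gripper is mounted at the origin on a cart in front of the work surface, level with it; the furniture and walls round the work are solid. World frame = base frame: x ahead of the robot, y to its left, z up, the work surface at z = 0. Lengths are in m, angles in rad, forces in N, time in s.
With the tool pointing down it reaches from about 0.4 to 0.875 m from the base axis. Payload 19.3 kg.
Tool frame: the origin (TCP) lies on the centre line of the jaws, within the pads' length; the fingertips stand 22 mm ahead of it and the grasp point (between the pads) lies 3 mm ahead of it; x points along the fingers, z is the direction in which the jaws open and shut, and the axes are right-handed (so a half turn about x gives the same grasp; the last joint's range is limited). The gripper opens to 85 mm and grips with 20 to 120 N. Pads are 22 mm wide; open, the fingers measure 114 mm over their backs; the gripper's body (76 mm by 85 mm) begins 54 mm behind the grasp point. The pads swing forward as they close: fully open they stand 13 mm farther back than shut.
Start: joints at [1.032, 0.521, -0.036, 1.599, 0.021, 1.021, -0.113], TCP at [0.282, -0.558, 0.253] pointing down, gripper open.
Joint ranges: [-2.91, 2.91], [-0.3, 2.13], [-1.5, 1.42], [0.17, 2.43], [-1.26, 4.41], [0.16, 1.93], [-2.52, 2.52]. Speed limits (rad/s): [1.89, 1.89, 2.39, 2.39, 3.01, 3.01, 3.01].

INTERFACE

Orientations are given as a unit quaternion [x, y, z, w].
In Python, from bench import ctrl gives the robot as it stands. The module is installed in compiled form; this text tells all that it offers.
- The arm moves only by the tool apply_moves, never from a script. Its argument "plan" is one flat list of numbers, 7 for each row, row after row: the shift along the world's x, y, z in cm, then the turn, a rotation vector about the world's x, y, z in degrees, then the opening, from 0 (shut) to 1 (fully open). A call has exactly 8 rows; each row is the pose to reach, as a shift and turn from the pose commanded when the call began; what a row does not reach only later rows make up. A row lasts 1/12 s, in which the tool goes at most 41.7 mm and 7.16 degrees, less where a joint would pass 70% of its speed; a pose out of reach is approached as far as the arm can. A call with a gripper value outside its range is refused whole. The fingers move at their own pace and stop on an object; "force" is the grip in N (left out, the last holds). Time passes only in rows, so rows that repeat a pose let the fingers close, or fill a call up. It gives the time, the measured TCP pose, the force and the opening at its end, in the units of the state.
- ctrl.sense(): the state, without advancing time (a new reading comes with each control period).
- ctrl.camera(name): name is "scene" or "top" or "wrist"; returns the picture (420x560x3 uint8, red, green, blue); there is no depth.
- ctrl.camera_model(name): a dict with "fx", "fy", "cx", "cy" (pixels), "origin" and "rotation" of the camera in the world; the wrist camera has in their place "tool_from_camera" (4x4, takes a point from camera to tool coordinates, whose origin is the TCP and whose axes are the tool frame's). Camera axes: x right, y down, z forward; pixel columns grow to the right and rows downward; lengths in m; the calibration is good to about 2 mm. The wrist camera is an equidistant fisheye: a pixel r from the principal point sees the ray r / f radians off the axis. A picture is of the moment at which its call begins: read the wrist's pose just before it. camera_model takes no time and is no camera call.
- ctrl.finish_job(): hands the job in, once; it reports no verdict.
The state is a dict: "time": time; "joints": joint angles; "qvel": joint speeds; "tau": joint torques, N m; "position": TCP position; "tcp_rot": TCP orientation; "ft_force": force on the tool from outside, world axes, zero at the start; "wrist_torque": the same for the moment, N m; "gripper_width": finger opening in m.
Only numpy, scipy, OpenCV 4.12 (cv2) and the standard library are available. Lean on these libraries where they do the work, as an engineer would, in place of code of your own. Each camera call takes 0.05 s, during which the arm holds its last target.

TASK

Fold the recipe stand flat: press down the steel release paddle at its foot until it flips over and stays down, so that the ratchet pawl is out of the teeth, and then push the raised backrest down until it lies flat on its two rests, leaving the paddle down. Only press and push with the fingertips or the shut fingers: do not grip the backrest or lift it up, and leave the things standing around where they are.

Things in the scene. Friction and masses are not known exactly. Their poses are not given: they have to be found in the camera images.
- stand: Recipe stand: wooden foot 310 x 120 x 12 mm, held fast on the worktop. Origin: on the worktop below the backrest's hinge. x runs along the foot from the paddle end (x = -125 mm) to the end under the backrest's tip (+185 mm), y across it to the left, z up. Two rubber-capped blocks at x = 150, y = +-50 mm carry the folded backrest; steel cheeks 93 mm high stand at the hinge.
- stand_hinge (a point): Hinge axis of the backrest: 81 mm above the worktop, over the stand's origin; the axis runs along the stand's y.
- stand_back (a joint): Backrest angle, rad: 0 = flat, grows as raised; starts at 0.65 to 0.95. Wooden board 145 x 140 x 10 mm, from 30 to 175 mm from the hinge, pointing along the stand's +x and up; two lugs 18 mm high near the hinge. With the pawl in the ratchet's teeth it sinks at most one tooth (0.15). When free it does not fall: its stiff hinge holds it, and pushing it down at point back_push takes about 1 to 4 N.
- back_push (a point): Point on the backrest's upper face, mid-width, 145 mm along the board from the hinge and 8 mm above the hinge line; it moves with the board (its x axis along the board, z out of the upper face). A good place to push with the fingertips, following the arc about the hinge.
- stand_pawl (a joint): Pawl and release paddle (one steel bell crank), rad: 0 = pawl in the teeth, paddle tilted up (up to 0.14 if it rests on a tooth); 0.5 = pawl clear, paddle down on its stop. An over-centre spring pulls it to the nearer end, balance at 0.25: pressed past that it flips and stays down. Takes about 2 N (to 10 N if the backrest leans hard on the teeth). Pivot along the stand's y at x = -41, z = 34 mm.
- paddle_top (a point): Middle of the upper face of the paddle's ribbed steel pad (30 mm along the stand, 36 mm across, 6 mm thick), 58 mm from the pawl's pivot towards the stand's -x; it moves with the paddle, from about 51 mm above the worktop (up) to about 22 mm (pressed down).
- kitchen_timer: Round red and white kitchen timer, 66 mm wide, 43 mm high, loose; to be left alone. Origin at the centre of its underside.
- spoon_rest: Ceramic spoon rest, 148 x 69 x 36 mm, loose; to be left alone. Origin at the centre of its underside.
- seed_tin: Green tin box, 109 x 154 x 66 mm, loose; to be left alone. Origin at the centre of its underside.
- tumbler: Clear glass tumbler, 81 mm wide, 92 mm high, loose; to be left alone. Origin at the centre of its underside.

How it is judged:
On the way, in this order (a step that is already met when the one before it is completed fails the run):
1. the paddle is pressed down and the pawl is clear of the teeth while the backrest is still raised (value of joint stand_pawl above 0.4 rad and value of joint stand_back above 0.45 rad), for 0.2 s.
2. the backrest is pushed down flat (value of joint stand_back below 0.06 rad), for 0.2 s.
At the end, for the whole second after the job is handed in: The backrest lies flat (within 0.06 rad, 10 mm at its tip) and at rest, and the paddle is still down (beyond 0.4 of 0.5 rad) (value of joint stand_back below 0.06 rad and value of joint stand_pawl above 0.4 rad and velocity of joint stand_back between -0.05 and 0.05 rad/s); the robot touches nothing.
It fails at once if the backrest is lifted up steep instead of being pushed down (value of joint stand_back above 1.05 rad).
It fails at once if the timer is moved or lifted (distance of kitchen_timer from where it was at the start of the episode above 0.03 m).
It fails at once if the spoon rest is moved or lifted (distance of spoon_rest from where it was at the start of the episode above 0.03 m).
It fails at once if the tin box is moved or lifted (distance of seed_tin from where it was at the start of the episode above 0.03 m).
It fails at once if the tumbler is moved or lifted (distance of tumbler from where it was at the start of the episode above 0.03 m).
It also fails if it takes over 51 s, if anything falls off the work surface, if the arm or the gripper's body presses on something with over 40 N, if the wrist force passes 120 N, or if a joint passes its speed limit or range.

## Working session

There is one attempt and no reset: what is moved stays moved. The work goes in short steps, Python scripts to look and compute and a tool call to move; the robot and the scene stay as the last step left them, time stands still between calls to the robot, and variables do not carry over. Pictures are saved under pics/ and viewed, and the job is handed in when it is done.

Besides the shell and the picture viewer there is one more tool, called after "Emit:" as name(argument=value, ...) on one line, values as JSON. apply_moves: Moves the arm, as the interface text tells. Its arguments: {"type":"object","properties":{"plan":{"type":"array","items":{"type":"number"}},"force":{"type":"number"}},"required":["plan"]}

```bash
mkdir -p pics; ls; python3 - <<'E'
from bench import ctrl
import cv2,numpy as np
np.set_printoptions(precision=4,suppress=True)
s=ctrl.sense();print(s)
for n in("scene","top","wrist"):
    cv2.imwrite(f"pics/{n}0.png",ctrl.camera(n)[:,:,::-1]);print(n,ctrl.camera_model(n))
E
```

```text
pics
{'time': 0.0, 'joints': array([ 1.0318,  0.522 , -0.0363,  1.6   ,  0.0212,  1.0211, -0.1128]), 'qvel': array([-0.0011,  0.0011, -0.0031,  0.0016, -0.0008, -0.0018, -0.001 ]), 'tau': array([  0.0023, -92.7096,   1.9804, -36.9914,   0.018 ,   0.0083,
         0.    ]), 'position': array([ 0.2822, -0.5573,  0.2527]), 'tcp_rot': array([ 0.3704,  0.6028, -0.37  ,  0.6021]), 'ft_force': array([0.1651, 0.8536, 0.167 ]), 'wrist_torque': array([ 0.0551,  0.02  , -0.0063]), 'gripper_width': 0.08526713745454746}
scene {'fx': 392.09463226789967, 'fy': 392.09463226789967, 'cx': 282.4706422771596, 'cy': 200.45599008659755, 'origin': array([-0.1813,  0.6333,  1.0645]), 'rotation': array([-0.3643,  0.8421, -0.365 ,  0.1575])}
top {'fx': 388.9562193417579, 'fy': 388.9562193417579, 'cx': 284.4959073154898, 'cy': 212.05329461537366, 'origin': array([ 0.3678, -0.0908,  1.3818]), 'rotation': array([ 0.7122, -0.6971,  0.053 , -0.0637])}
wrist {'fx': 325.19226210127806, 'fy': 325.19226210127806, 'cx': 279.10855435121107, 'cy': 203.0087209577736, 'tool_from_camera': array([[-0.0005, -0.3114,  0.9503, -0.1216],
       [ 0.0008, -0.9503, -0.3114,  0.0798],
       [ 1.    ,  0.0006,  0.0007,  0.0003],
       [ 0.    ,  0.    ,  0.    ,  1.    ]])}
```

View pics/scene0.png

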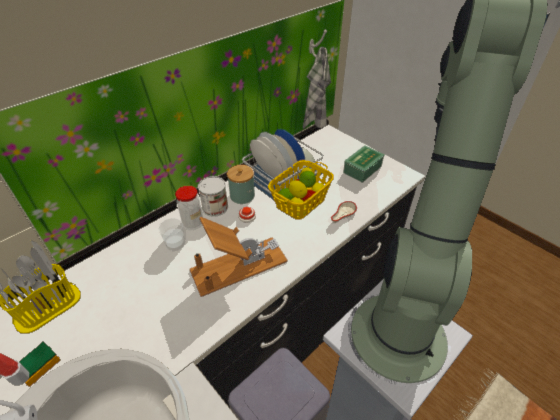

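View pics/top0.png

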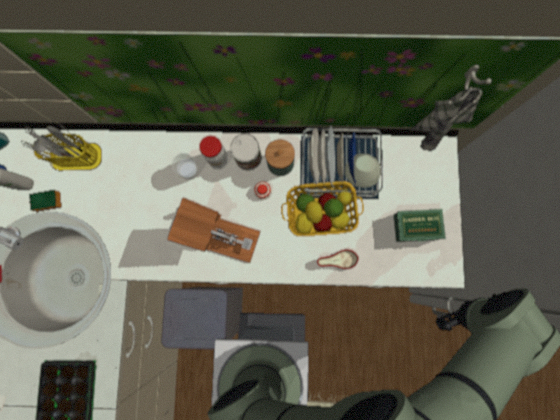

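View pics/wrist0.png

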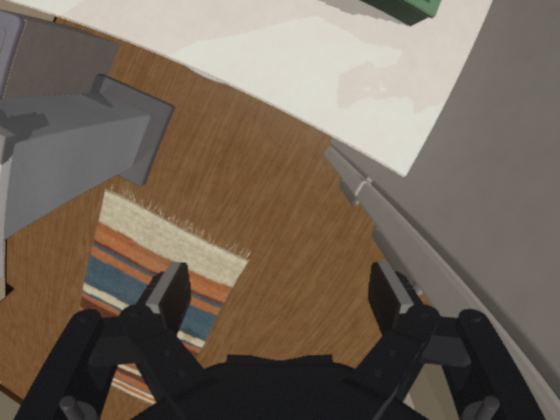

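```bash
cat > h.py <<'E'
from bench import ctrl
import cv2,numpy as np
from scipy.spatial.transform import Rotation as R
np.set_printoptions(precision=4,suppress=True)
def ray(n,u,v):
    m=ctrl.camera_model(n)
    d=R.from_quat(m['rotation']).apply([(u-m['cx'])/m['fx'],(v-m['cy'])/m['fy'],1.])
    return m['origin'],d/np.linalg.norm(d)
def onz(n,u,v,z):
    o,d=ray(n,u,v); return o+d*(z-o[2])/d[2]
def tri(p1,p2):
    o1,d1=ray(*p1);o2,d2=ray(*p2)
    t=np.linalg.lstsq(np.c_[d1,-d2],o2-o1,rcond=None)[0]
    a=o1+d1*t[0];b=o2+d2*t[1]; return (a+b)/2,np.linalg.norm(a-b)
def proj(n,p):
    m=ctrl.camera_model(n)
    c=R.from_quat(m['rotation']).inv().apply(np.asarray(p)-m['origin'])
    return m['fx']*c[...,0]/c[...,2]+m['cx'],m['fy']*c[...,1]/c[...,2]+m['cy']
E
python3 - <<'E'
import cv2
a=cv2.imread('pics/scene0.png')[205:305,160:300];cv2.imwrite('pics/sc1.png',cv2.resize(a,None,fx=5.5,fy=5.5,interpolation=cv2.INTER_CUBIC))
a=cv2.imread('pics/top0.png')[170:280,150:280];cv2.imwrite('pics/tc1.png',cv2.resize(a,None,fx=5,fy=5,interpolation=cv2.INTER_CUBIC))
E
```

```text
(no output)
```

View pics/sc1.png

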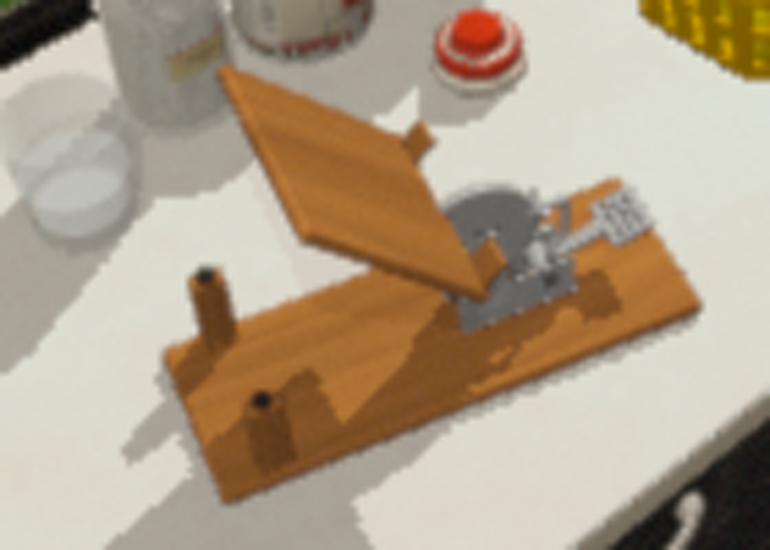

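View pics/tc1.png

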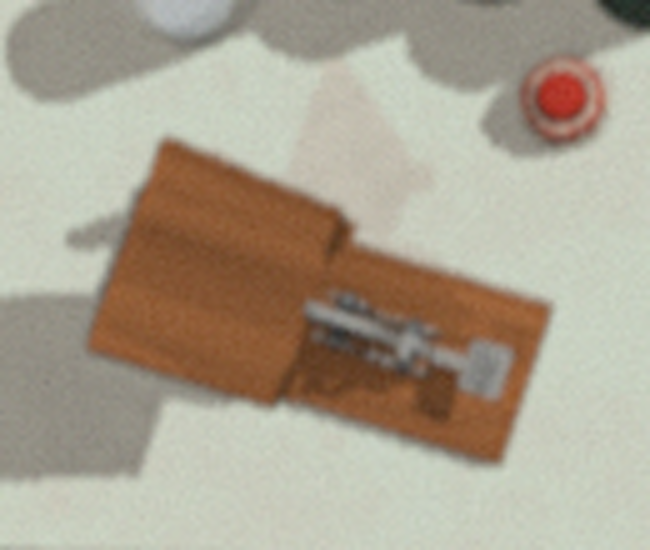

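The scene crop shows the foot's corners at (618,180), (700,303), (225,492), (165,352), with the paddle pad at about (622,215). The top crop shows the pad at (487,370) and the paddle-end corners at (550,302) and (498,462). The board tip corners are at (167,138) and (90,347).

```bash
cat > m.py <<'E'
from h import *
S=lambda u,v:("scene",(u+.5)/5.5+159.5,(v+.5)/5.5+204.5)
T=lambda u,v:("top",(u+.5)/5+149.5,(v+.5)/5+169.5)
A=onz(*S(618,180),.012);B=onz(*S(700,303),.012);C=onz(*S(225,492),.012);D=onz(*S(165,352),.012)
A2=onz(*T(550,302),.012);B2=onz(*T(498,462),.012)
print(A,A2,B,B2,C,D)
print("widths",np.linalg.norm(A-B),np.linalg.norm(A2-B2),np.linalg.norm(C-D),"len",np.linalg.norm(A-D),np.linalg.norm(B-C))
print("pad",tri(S(622,215),T(487,370)))
t1=tri(S(222,68),T(167,138));t2=tri(S(303,238),T(90,347));print("tip",t1,t2,np.linalg.norm(t1[0]-t2[0]))
n=(A+B+A2+B2)/4;f=(C+D)/2
ex=(f-n)/np.linalg.norm(f-n);ex[2]=0
print("dir",ex,np.degrees(np.arctan2(ex[1],ex[0])), "tip dir", (t1[0]-t2[0])/.14)
O=((n+125e-3*ex)+(f-185e-3*ex))/2;O[2]=0;ey=np.array([-ex[1],ex[0],0])
print("O",O)
for P in(t1[0],t2[0],tri(S(622,215),T(487,370))[0]): print([(P-O)@ex,(P-O)@ey,P[2]])
print("timer",onz(*T(562,97),.043))
print("rests",[ [(P-O)@ex,(P-O)@ey] for P in (onz(*S(205,275),.076),onz(*S(262,400),.076))])
E
python3 m.py
```

```text
[0.5219 0.0228 0.012 ] [0.5297 0.0195 0.012 ] [0.4129 0.0534 0.012 ] [0.4163 0.0522 0.012 ] [0.4999 0.3439 0.012 ] [0.6064 0.3138 0.012 ]
widths 0.11326198043905772 0.11801670556110234 0.11068164951965202 len 0.3030789187999668 0.30320691466745675
pad (array([0.4778, 0.0588, 0.0437]), np.float64(0.0002847062924608824))
tip (array([0.6023, 0.2428, 0.2097]), np.float64(0.002073546038766466)) (array([0.4726, 0.2818, 0.2086]), np.float64(0.0013589701794075213)) 0.13549125740407397
dir [0.2735 0.9619 0.    ] 74.12735376780667 tip dir [ 0.9268 -0.2787  0.0084]
O [0.5035 0.1541 0.    ]
[np.float64(0.11235891104618122), np.float64(-0.07085099716559143), np.float64(0.2097445177728332)]
[np.float64(0.11439984311347377), np.float64(0.06461982226380829), np.float64(0.20857297504603922)]
[np.float64(-0.09868781697977062), np.float64(-0.0013451406315697118), np.float64(0.04371009384051505)]
timer [0.6716 0.0134 0.043 ]
rests [[np.float64(0.1497009869180387), np.float64(-0.04690635236112016)], [np.float64(0.14971642881106575), np.float64(0.05246880308868736)]]
```

```bash
python3 - <<'E'
from h import *
s=ctrl.sense();M=R.from_quat(s['tcp_rot']).as_matrix();print(M, s['position'])
z=M[:,2];print(np.degrees(np.arctan2(z[1],z[0])))
E
```

```text
[[-0.0004  0.8921  0.4518]
 [ 0.0007  0.4518 -0.8921]
 [-1.     -0.0001 -0.0008]] [ 0.2823 -0.5574  0.2529]
-63.13928555482422
```

Emit:
apply_moves(plan=[1.4,3.7,0.3,0,0,-2.7,0,2.9,7.5,0.6,0,0,-5.4,0,4.3,11.2,0.9,0,0,-8.1,0,5.8,15,1.2,0,0,-10.8,0,7.2,18.7,1.5,0,0,-13.5,0,8.7,22.5,1.8,0,0,-16.2,0,10.1,26.2,2,0,0,-18.9,0,11.5,30,2,0,0,-21.4,0], force=30)

```text
time: 0.82
position: [0.3977, -0.2559, 0.2737]
tcp_rot: [0.476, 0.522, -0.476, 0.523]
ft_force: [2.2, -0.1, 0.5]
gripper_width: -0.0002
```

Emit:
apply_moves(plan=[1,3.9,0,0,0,-2.7,0,2,7.8,0,0,0,-5.4,0,3,11.8,0,0,0,-8.1,0,4,15.7,-1,0,0,-10.8,0,5,19.6,-2,0,0,-13.5,0,6,23.5,-3,0,0,-16.2,0,7,27.4,-4,0,0,-18.9,0,7.9,31.4,-5,0,0,-21.4,0])

```text
time: 1.48
position: [0.4764, 0.0578, 0.223]
tcp_rot: [0.565, 0.425, -0.565, 0.425]
ft_force: [1.6, -1.0, 0.2]
gripper_width: 0.0
```

```bash
python3 - <<'E'
from h import *
s=ctrl.sense();print(s['position'],R.from_quat(s['tcp_rot']).as_matrix(),s['ft_force'],s['joints'])
for n in("scene","wrist","top"): cv2.imwrite(f"pics/{n}2.png",ctrl.camera(n)[:,:,::-1])
a=cv2.imread('pics/scene2.png')[180:305,140:310];cv2.imwrite('pics/sc2.png',cv2.resize(a,None,fx=4.5,fy=4.5,interpolation=cv2.INTER_CUBIC))
E
```

```text
[0.4764 0.0578 0.223 ] [[ 0.0003  0.9608 -0.2773]
 [ 0.     -0.2773 -0.9608]
 [-1.      0.0003 -0.0001]] [ 1.6202 -0.9901  0.2207] [-0.0995  0.3374 -0.1805  1.9976  0.0819  0.8131 -2.1781]
```

View pics/sc2.png

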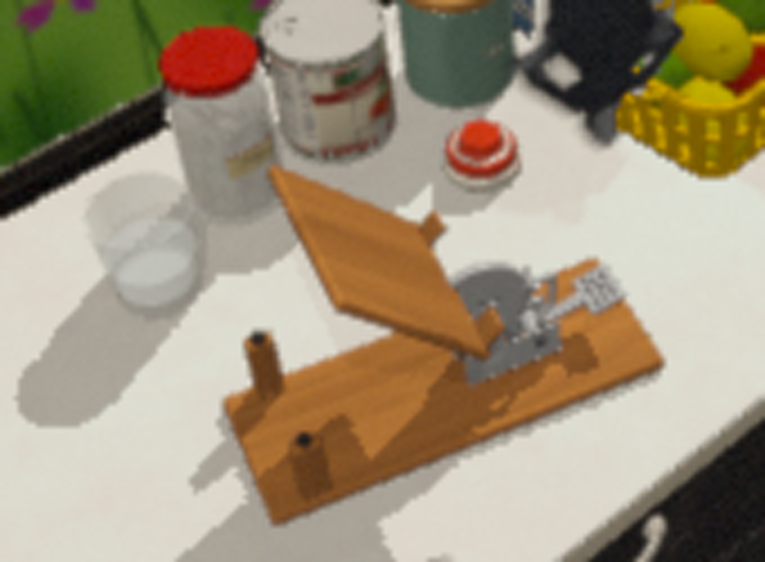

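View pics/wrist2.png

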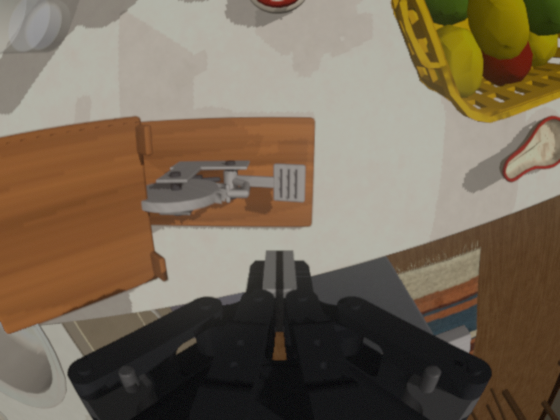

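The scene picture shows the gripper at upper right, with the stand undisturbed. In the wrist picture the stand is parallel to the image rows, the pad is at (290,182) and the fingertips are at about column 280. I'll check the pad position with the wrist ray.

```bash
cat >> h.py <<'E'
def wray(u,v,s):
    m=ctrl.camera_model('wrist');a=np.array([(u-m['cx'])/m['fx'],(v-m['cy'])/m['fy']]);r=np.linalg.norm(a)
    d=np.r_[a/r*np.sin(r),np.cos(r)];T=m['tool_from_camera'];Q=R.from_quat(s['tcp_rot'])
    return s['position']+Q.apply(T[:3,3]),Q.apply(T[:3,:3]@d)
def wz(u,v,z,s):
    o,d=wray(u,v,s);return o+d*(z-o[2])/d[2]
E
python3 - <<'E'
from h import *
s=ctrl.sense()
O=np.array([.5035,.1541,0]);y=np.radians(74.1);ex=np.array([np.cos(y),np.sin(y),0]);ey=np.array([-ex[1],ex[0],0])
for n,u,v,z in(("pad",290,182,.047),("A",314,117,.012),("B",312,226,.012)):
    P=wz(u,v,z,s);print(n,P,(P-O)@ex,(P-O)@ey)
E
```

```text
pad [0.4764 0.0479 0.047 ] -0.1095905846947203 -0.0029998433367546583
A [0.5269 0.0077 0.012 ] -0.13442470772300194 -0.06257689341932236
B [0.4124 0.0387 0.012 ] -0.13599502497608107 0.05602919769403179
```

The wrist view puts the pad about 10 mm nearer world -y than the fixed cameras do. I'll go lower and look again.

Emit:
apply_moves(plan=[0,-0.2,-2,0,0,0,0,0,-0.4,-4,0,0,0,0,0,-0.4,-6,0,0,0,0,0,-0.4,-8,0,0,0,0,0,-0.4,-9,0,0,0,0,0,-0.4,-9,0,0,0,0,0,-0.4,-9,0,0,0,0,0,-0.4,-9,0,0,0,0])

```text
time: 2.3
position: [0.4767, 0.0517, 0.1344]
tcp_rot: [0.565, 0.426, -0.564, 0.426]
ft_force: [-0.6, -0.1, 0.7]
gripper_width: -0.0001
```

```bash
python3 - <<'E'
from h import *
s=ctrl.sense();print(s['position'],s['qvel'])
cv2.imwrite("pics/wrist3.png",ctrl.camera('wrist')[:,:,::-1])
cv2.imwrite("pics/scene3.png",ctrl.camera('scene')[:,:,::-1])
a=cv2.imread('pics/scene3.png')[180:305,140:310];cv2.imwrite('pics/sc3.png',cv2.resize(a,None,fx=4.5,fy=4.5,interpolation=cv2.INTER_CUBIC))
E
```

```text
[0.4767 0.0517 0.1344] [-0.0027 -0.0068 -0.0005 -0.0014  0.0002 -0.0042 -0.0011]
```

View pics/wrist3.png

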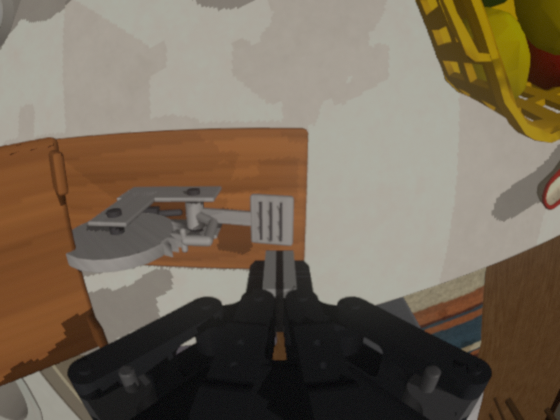

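View pics/sc3.png

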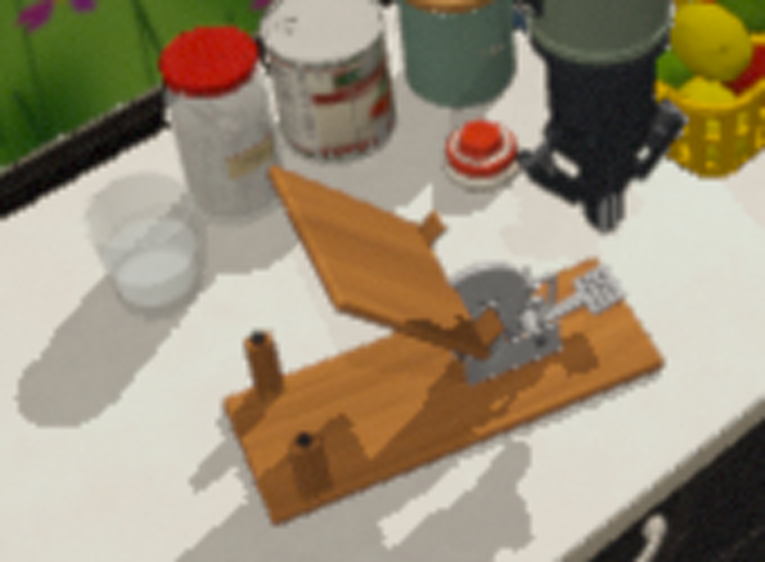

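```bash
python3 - <<'E'
from h import *
s=ctrl.sense()
O=np.array([.5035,.1541,0]);y=np.radians(74.1);ex=np.array([np.cos(y),np.sin(y),0]);ey=np.array([-ex[1],ex[0],0])
for n,u,v,z in(("pad",272,220,.047),("A",307,127,.012),("B",305,269,.012)):
    P=wz(u,v,z,s);print(n,P,(P-O)@ex,(P-O)@ey)
S=lambda u,v:("scene",(u+.5)/4.5+139.5,(v+.5)/4.5+179.5)
for u,v,z in((605,287,.047),(605,225,.112)):
  print(onz(*S(u,v),z))
print("tip",s['position']-[0,0,.022], np.array(proj('scene',s['position']-[0,0,.022])))
print((np.array(proj('scene',s['position']-[0,0,.022]))-[139.5,179.5])*4.5)
E
```

```text
pad [0.4775 0.0564 0.047 ] -0.10105254200785406 -0.0017175933169903631
A [0.5288 0.015  0.012 ] -0.126813622316017 -0.06244030544631888
B [0.4135 0.0464 0.012 ] -0.12820246498408583 0.05706837118900592
[0.4733 0.0563 0.047 ]
[0.4754 0.0531 0.112 ]
tip [0.4768 0.0519 0.1124] [274.0504 229.1004]
[605.4767 223.2016]
```

Emit:
apply_moves(plan=[0,0,-1,4.8,-1.4,0,0,-0.1,0.1,-2,9.6,-2.7,0,0,-0.2,0.2,-3,14.4,-4.1,0,0,-0.2,0.2,-4,14.4,-4.1,0,0,-0.2,0.2,-4.7,14.4,-4.1,0,0,-0.2,0.2,-4.7,14.4,-4.1,0,0,-0.2,0.2,-4.7,14.4,-4.1,0,0,-0.2,0.2,-4.7,14.4,-4.1,0,0])

```text
time: 3.07
position: [0.4747, 0.0547, 0.0872]
tcp_rot: [0.633, 0.478, -0.486, 0.368]
ft_force: [-0.5, 0.5, 0.0]
gripper_width: -0.0002
```

```bash
python3 - <<'E'
from h import *
s=ctrl.sense();print(s['position'],s['ft_force'],R.from_quat(s['tcp_rot']).as_matrix()[:,0])
cv2.imwrite("pics/wrist4.png",ctrl.camera('wrist')[:,:,::-1])
cv2.imwrite("pics/scene4.png",ctrl.camera('scene')[:,:,::-1])
a=cv2.imread('pics/scene4.png')[205:285,200:300];cv2.imwrite('pics/sc4.png',cv2.resize(a,None,fx=7,fy=7,interpolation=cv2.INTER_CUBIC))
E
```

```text
[0.4747 0.0547 0.0872] [-0.5126  0.5104  0.0172] [ 0.0713  0.2479 -0.9662]
```

View pics/wrist4.png

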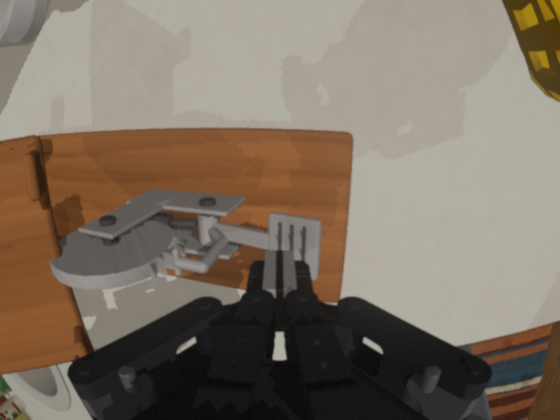

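View pics/sc4.png

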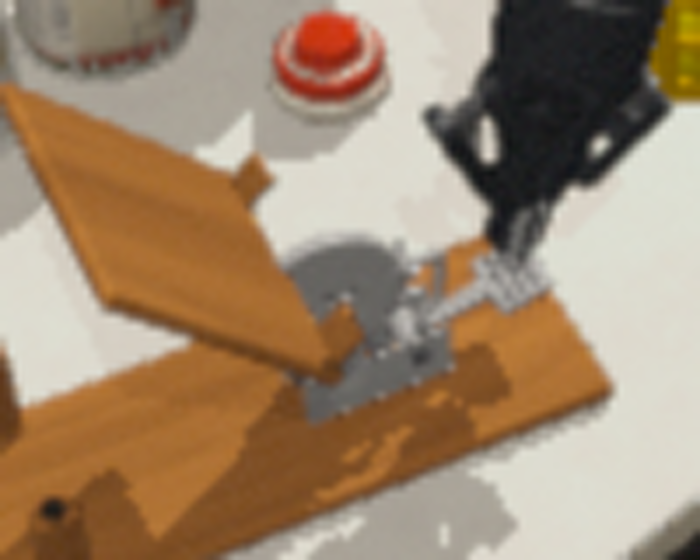

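The tip hangs just above the pad, which spans about (270–320, 213–265) in the wrist view. Next is the press.

Emit:
apply_moves(plan=[0,-0.1,-0.7,0,0,0,0,0,-0.1,-1.4,0,0,0,0,0,-0.2,-2,0,0,0,0,0,-0.2,-2.5,0,0,0,0,0,-0.2,-2.9,0,0,0,0,0,-0.2,-3.3,0,0,0,0,0,-0.2,-3.5,0,0,0,0,0,-0.2,-3.5,0,0,0,0])

```text
time: 3.83
position: [0.474, 0.0519, 0.0509]
tcp_rot: [0.633, 0.478, -0.486, 0.366]
ft_force: [-1.1, 0.9, 0.1]
gripper_width: 0.0003
```

```bash
python3 - <<'E'
from h import *
s=ctrl.sense();print(s['position'],s['ft_force'])
cv2.imwrite("pics/wrist5.png",ctrl.camera('wrist')[:,:,::-1])
cv2.imwrite("pics/scene5.png",ctrl.camera('scene')[:,:,::-1])
a=cv2.imread('pics/scene5.png')[205:285,200:300];cv2.imwrite('pics/sc5.png',cv2.resize(a,None,fx=7,fy=7,interpolation=cv2.INTER_CUBIC))
E
```

```text
[0.474  0.0519 0.0509] [-1.117   0.9312  0.0966]
```

View pics/wrist5.png

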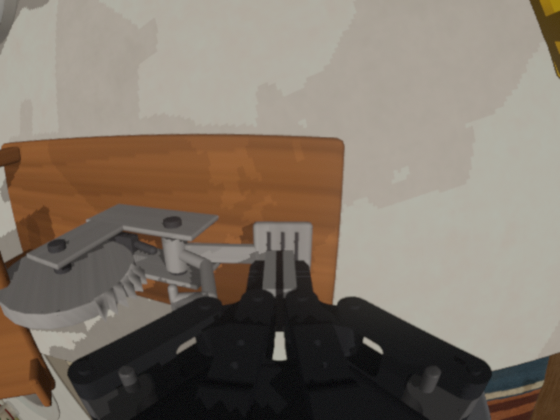

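View pics/sc5.png

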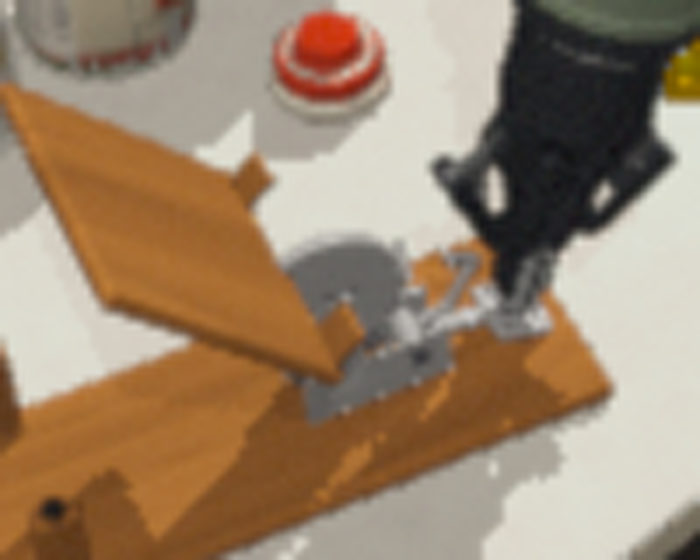

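The pad has sunk, the pawl arm has swung off the teeth, and the force is about zero, so the paddle has flipped. I'll retreat upward and check that it stays down.

Emit:
apply_moves(plan=[0,0,2,0,0,0,0,0,0,4,0,0,0,0,0,0,7,0,0,0,0,0,0,11,-5,1.4,0,0,0,0,15,-10,2.7,0,0,0,0,19,-14.4,4.1,0,0,0,0,21,-14.4,4.1,0,0,0,0,21,-14.4,4.1,0,0])

```text
time: 4.6
position: [0.4761, 0.0539, 0.2668]
tcp_rot: [0.566, 0.425, -0.561, 0.428]
ft_force: [-0.5, -0.6, -0.5]
gripper_width: 0.0003
```

```bash
python3 - <<'E'
from h import *
s=ctrl.sense();print(s['position'],s['ft_force'],s['joints'])
cv2.imwrite("pics/scene6.png",ctrl.camera('scene')[:,:,::-1])
cv2.imwrite("pics/wrist6.png",ctrl.camera('wrist')[:,:,::-1])
a=cv2.imread('pics/scene6.png')[205:305,160:300];cv2.imwrite('pics/sc6.png',cv2.resize(a,None,fx=5.5,fy=5.5,interpolation=cv2.INTER_CUBIC))
# push geometry: r along 145, 8 above
O=np.array([.5035,.1541,0]);y=np.radians(74.1);ex=np.array([np.cos(y),np.sin(y),0])
for th in(.85,.8,.7,.6,.5,.4,.3,.2,.1,0):
    x=.145*np.cos(th)-.008*np.sin(th);z=.081+.145*np.sin(th)+.008*np.cos(th)
    print(th,O+ex*x+[0,0,z])
E
```

```text
[0.4761 0.0539 0.2668] [-0.4916 -0.553  -0.5248] [-0.0394  0.2773 -0.2408  1.9529  0.0846  0.9128 -2.1686]
0.85 [0.5281 0.2404 0.1952]
0.8 [0.5296 0.2457 0.1906]
0.7 [0.5325 0.2558 0.1805]
0.6 [0.535  0.2649 0.1695]
0.5 [0.5373 0.2728 0.1575]
0.4 [0.5392 0.2795 0.1448]
0.3 [0.5408 0.2851 0.1315]
0.2 [0.542  0.2892 0.1176]
0.1 [0.5428 0.2921 0.1034]
0 [0.5432 0.2936 0.089 ]
```

View pics/sc6.png

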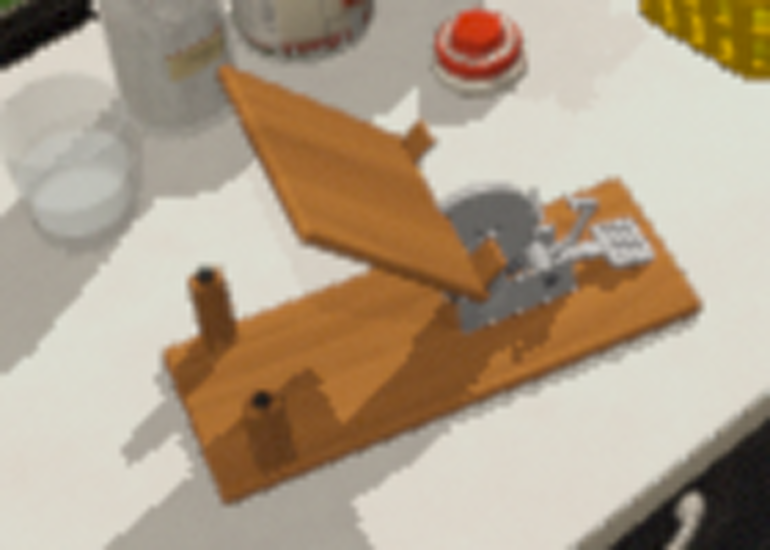

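View pics/wrist6.png

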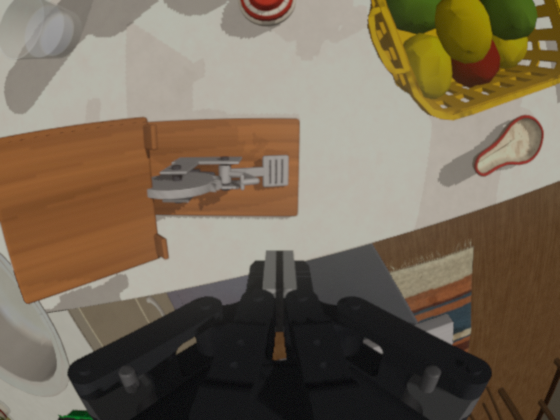

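The paddle stays down: the pad is flat at (622,242) in the scene crop and the pawl arm is clear. The backrest is still raised. Next I go over the backrest.

Emit:
apply_moves(plan=[0.7,2.5,0,0,0,6,0,1.4,5,0,0,0,12,0,2.1,7.5,0,0,0,18,0,2.8,10,0,0,0,24,0,3.5,12.5,0,0,0,30,0,4.2,15,0,0,0,36,0,5,18.2,0,0,0,42,0,5,18.2,0,0,0,45,0])

```text
time: 5.37
position: [0.5239, 0.239, 0.2599]
tcp_rot: [0.356, 0.612, -0.355, 0.61]
ft_force: [-1.2, 0.6, -1.2]
gripper_width: -0.0
```

Emit:
apply_moves(plan=[0,0,0,0,0,0,0,0,0,-1,0,0,0,0,0,0,-2,0,0,0,0,0,0,-3,0,0,0,0,0,0,-3.5,0,0,0,0,0,0,-3.5,0,0,0,0,0,0,-3.5,0,0,0,0,0,0,-3.5,0,0,0,0])

```text
time: 6.03
position: [0.5244, 0.2339, 0.2267]
tcp_rot: [0.359, 0.609, -0.359, 0.609]
ft_force: [0.9, 0.7, -0.2]
gripper_width: 0.0001
```

```bash
python3 - <<'E'
from h import *
s=ctrl.sense();print(s['position'],s['ft_force'],s['joints'])
cv2.imwrite("pics/scene7.png",ctrl.camera('scene')[:,:,::-1])
a=cv2.imread('pics/scene7.png')[185:305,150:300];cv2.imwrite('pics/sc7.png',cv2.resize(a,None,fx=5,fy=5,interpolation=cv2.INTER_CUBIC))
E
```

```text
[0.5244 0.2339 0.2267] [ 0.9053  0.7359 -0.1657] [-0.2169  0.4981 -0.4266  1.7493  0.2461  0.9467 -1.8064]
```

View pics/sc7.png

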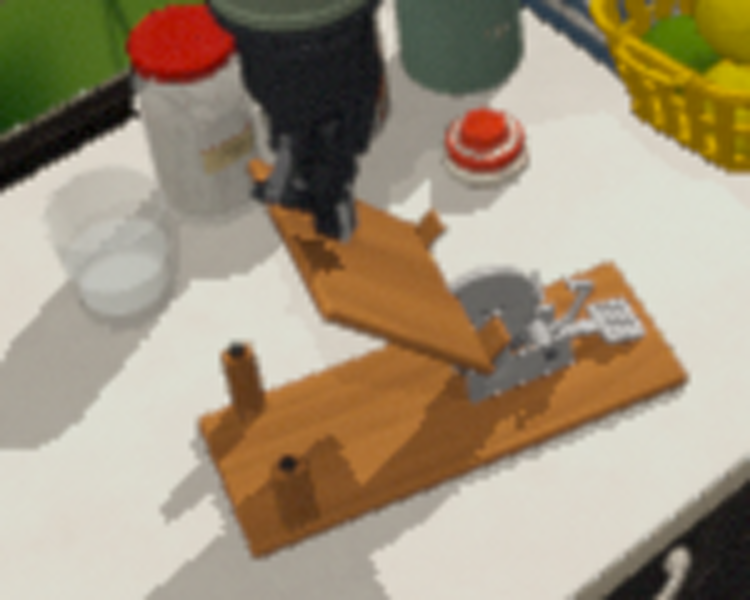

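Emit:
apply_moves(plan=[0,0,-0.7,0,0,0,0,0,0,-1.5,0,0,0,0,0.2,0.6,-2,0,0,0,0,0.4,1.2,-2.5,0,0,0,0,0.5,1.7,-3,0,0,0,0,0.6,2.2,-3.5,0,0,0,0,0.8,2.7,-4.1,0,0,0,0,0.9,3.1,-4.7,0,0,0,0])

```text
time: 6.75
position: [0.5333, 0.2657, 0.1787]
tcp_rot: [0.358, 0.61, -0.358, 0.609]
ft_force: [-0.3, -2.0, 0.2]
gripper_width: 0.0
```

```bash
python3 - <<'E'
from h import *
s=ctrl.sense();print(s['position'],s['ft_force'],s['joints'])
cv2.imwrite("pics/scene8.png",ctrl.camera('scene')[:,:,::-1])
a=cv2.imread('pics/scene8.png')[185:305,150:300];cv2.imwrite('pics/sc8.png',cv2.resize(a,None,fx=5,fy=5,interpolation=cv2.INTER_CUBIC))
E
```

```text
[0.5333 0.2657 0.1787] [-0.3293 -1.9937  0.1764] [-0.2806  0.588  -0.4052  1.7331  0.2875  0.8794 -1.8729]
```

View pics/sc8.png

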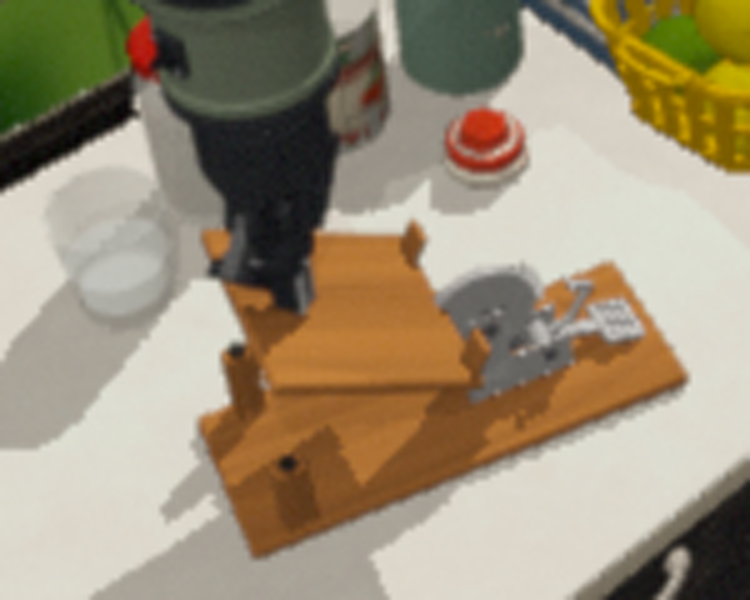

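The board is following down and the paddle is still down. I'll continue.

Emit:
apply_moves(plan=[0.2,0.5,-0.7,0,0,0,0,0.3,0.9,-1.4,0,0,0,0,0.5,1.5,-2.6,0,0,0,0,0.6,1.9,-3.8,0,0,0,0,0.7,2.1,-5,0,0,0,0,0.7,2.2,-6,0,0,0,0,0.7,2.2,-6.7,0,0,0,0,0.7,2.2,-6.9,0,0,0,0])

```text
time: 7.47
position: [0.54, 0.2873, 0.1105]
tcp_rot: [0.358, 0.61, -0.359, 0.609]
ft_force: [-12.0, -4.2, 41.2]
gripper_width: -0.0003
```

Emit:
apply_moves(plan=[0,0,0,0,0,0,0,0,0,-0.1,0,0,0,0,0,0,-0.2,0,0,0,0,0,0,-0.2,0,0,0,0,0,0,-0.2,0,0,0,0,0,0,-0.2,0,0,0,0,0,0,-0.2,0,0,0,0,0,0,-0.2,0,0,0,0])

```text
time: 8.13
position: [0.54, 0.2873, 0.1105]
tcp_rot: [0.359, 0.609, -0.358, 0.61]
ft_force: [-15.1, -5.4, 44.6]
gripper_width: -0.0
```

```bash
python3 - <<'E'
from h import *
s=ctrl.sense();print(s['position'],s['ft_force'],s['joints'])
cv2.imwrite("pics/scene9.png",ctrl.camera('scene')[:,:,::-1])
a=cv2.imread('pics/scene9.png')[185:305,150:300];cv2.imwrite('pics/sc9.png',cv2.resize(a,None,fx=5,fy=5,interpolation=cv2.INTER_CUBIC))
E
```

```text
[0.54   0.2873 0.1105] [-15.0591  -5.4011  44.5792] [-0.3355  0.6987 -0.3697  1.7323  0.3396  0.7733 -1.935 ]
```

View pics/sc9.png

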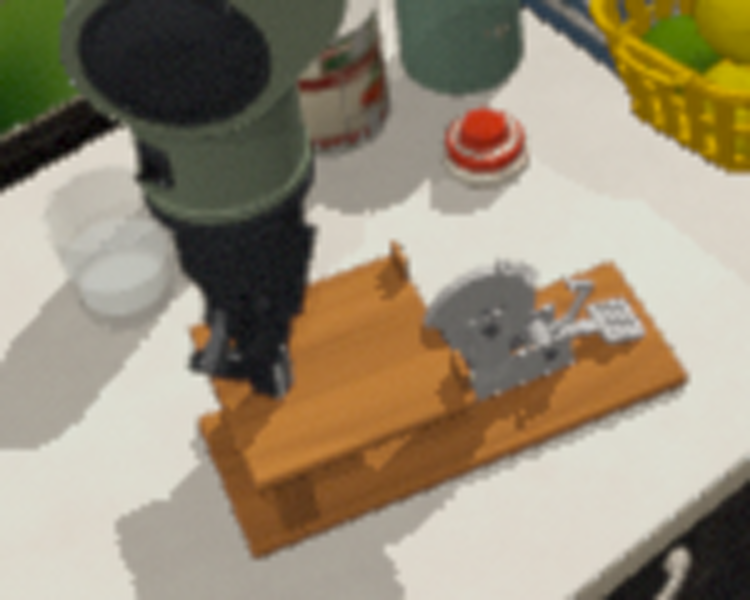

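The tip stopped at z = 0.0885 (0.089 expected) with about 45 N of reaction, so the board is on its rests. I'll lift away.

Emit:
apply_moves(plan=[0,0,0.5,0,0,0,0,0,0,1.5,0,0,0,0,0,0,4,0,0,0,0,0,-1,7,0,0,0,0,-1,-4,10,0,0,0,0,-2,-8,12,0,0,0,0,-2,-11,13,0,0,0,0,-2,-14,14,0,0,0,0])

```text
time: 8.85
position: [0.5198, 0.1447, 0.2499]
tcp_rot: [0.359, 0.609, -0.359, 0.61]
ft_force: [1.2, -1.3, 0.2]
gripper_width: 0.0003
```

Emit:
apply_moves(plan=[0,-3,1,0,0,0,0,0,-6,1,0,0,0,0,0,-9,2,0,0,0,0,0,-12,2,0,0,0,0,0,-12,2,0,0,0,0,0,-12,2,0,0,0,0,0,-12,2,0,0,0,0,0,-12,2,0,0,0,0])

```text
time: 9.52
position: [0.5202, 0.028, 0.2684]
tcp_rot: [0.358, 0.61, -0.358, 0.61]
ft_force: [1.2, 0.6, -0.5]
gripper_width: 0.0001
```

```bash
python3 - <<'E'
from h import *
s=ctrl.sense();print(s['position'],s['ft_force'],s['time'])
cv2.imwrite("pics/scene10.png",ctrl.camera('scene')[:,:,::-1])
cv2.imwrite("pics/top10.png",ctrl.camera('top')[:,:,::-1])
a=cv2.imread('pics/scene10.png')[185:305,150:300];cv2.imwrite('pics/sc10.png',cv2.resize(a,None,fx=5,fy=5,interpolation=cv2.INTER_CUBIC))
E
```

```text
[0.5202 0.028  0.2684] [ 1.2212  0.576  -0.5464] 9.5167
```

View pics/sc10.png

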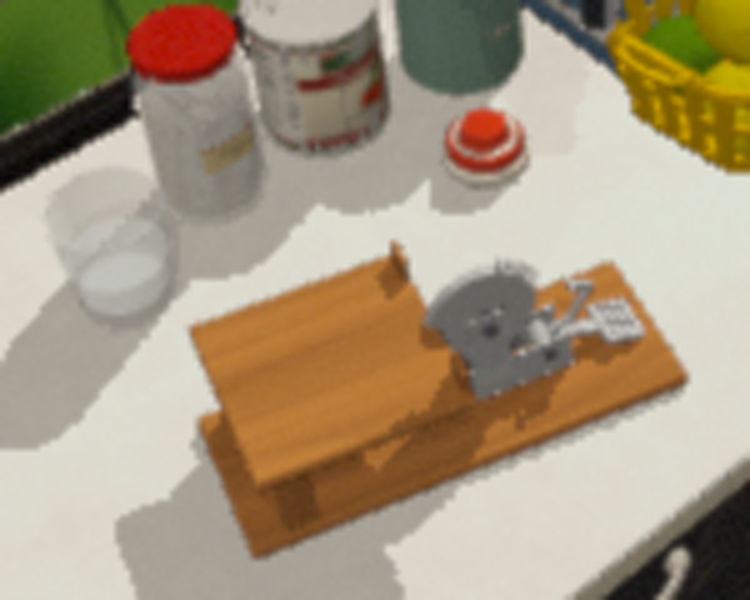

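View pics/top10.png

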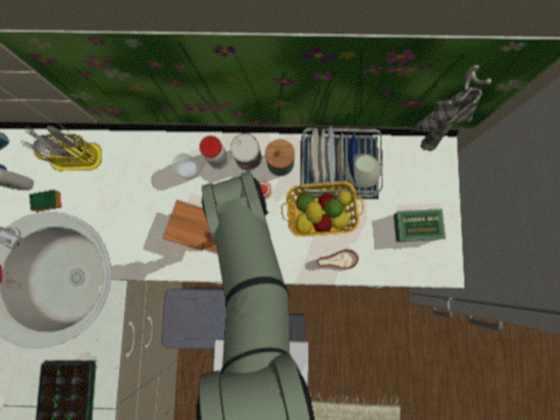

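The board lies flat, with tip corners at (192,328) and (263,483) in the crop. The paddle is down, the other things are in place and the arm is clear. I'll check the board's tip against the geometry, then hand in.

```bash
python3 - <<'E'
from h import *
S=lambda u,v:("scene",(u+.5)/5+149.5,(v+.5)/5+184.5)
O=np.array([.5035,.1541,0]);y=np.radians(74.1);ex=np.array([np.cos(y),np.sin(y),0]);ey=np.array([-ex[1],ex[0],0])
for u,v in((192,328),(263,480)):
    P=onz(*S(u,v),.089);print((P-O)@ex,(P-O)@ey)
print(ctrl.finish_job())
E
```

```text
0.1708296592834886 -0.06605727966517863
0.16856623653583303 0.06667135806185552
the job is handed in; nothing more can be done
None
```

The recipe stand is folded flat with the paddle still down, and I handed the job in at about 9.6 s of the 51 s allowed. `finish_job` reports no verdict, so the checks below are my own.

- **Paddle:** I pressed it with the shut fingertips until it flipped. After I lifted away, the pictures showed it still down and the pawl clear of the teeth, with the backrest still raised. It is also down in the last picture.
- **Backrest:** I pushed it down along its arc. The fingertips stopped at a height of 88.5 mm (89 mm expected when flat), with about 45 N pressing back from the rests. In the last picture its tip edge measures 169–171 mm from the hinge, against a nominal 175 mm. That is within the picture accuracy of about 3 mm per pixel plus edge picking.
- **Surroundings:** The timer, spoon rest, tin and tumbler look unmoved by eye. The arm ended clear of everything, with wrist force near zero.

**Disagreement along the way:** one early wrist-camera measurement put the stand about 10 mm off from the fixed cameras. The repeat look, with the arm settled, agreed with them.

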